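# Lock a sample block onto its bench dock with the cam lock

## Robot

A 6-joint arm with a two-finger parallel gripper is mounted at the origin on a cart in front of the work surface, level with it; the furniture and walls round the work are solid. World frame = base frame: x ahead of the robot, y to its left, z up, the work surface at z = 0. Lengths are in m, angles in rad, forces in N, time in s.
With the tool pointing down it reaches from about 0.25 to 0.775 m from the base axis. Payload 4 kg.
Tool frame: the origin (TCP) lies at the very end of the fingers, on their centre line; the grasp point (between the pads) lies 19 mm behind it; z points along the fingers, y is the line along which they close (so a half turn about z gives the same grasp; the last joint's range is limited). The gripper opens to 94 mm and grips with 3 to 60 N. Pads are 16 mm wide; open, the fingers measure 119 mm over their backs; the gripper's body (75 mm by 177 mm) begins 78 mm behind the grasp point.
Start: joints at [1.244, 0.087, 1.371, -0, 1.684, -0.103], TCP at [0.122, 0.536, 0.206] pointing down, gripper open.
Joint ranges: [-3.1, 3.1], [-0.76, 2.03], [0.27, 2.55], [-1.08, 4.22], [0.17, 2.65], [-2.57, 2.57]. Speed limits (rad/s): [2.79, 2.79, 3.14, 3.14, 3.14, 3.14].

## Interface

Orientations are given as [roll, pitch, yaw] about the fixed x, y, z axes, in that order (R = Rz(yaw) Ry(pitch) Rx(roll)).
In Python, from bench import robot gives the robot as it stands. The module is installed in compiled form; this text tells all that it offers.
- The arm moves only by the tool move_arm, never from a script. Its argument "deltas" is one flat list of numbers, 7 for each row, row after row: the turn, a rotation vector about the tool's x, y, z in rad, then the shift along the tool's x, y, z in cm, then the closure, from -1 (fully open) to 1 (shut). A call has 1 to 8 rows; each row is the pose to reach, as a shift and turn from the pose commanded when the call began, along the tool's axes at that moment; what a row does not reach only later rows make up. A row lasts 1/10 s, in which the tool goes at most 50 mm and 8.59 degrees, less where a joint would pass 70% of its speed; a pose out of reach is approached as far as the arm can. A call with a gripper value outside its range is refused whole. The fingers move at their own pace and stop on an object; the grip force is fixed at half the most. Time passes only in rows, so rows that repeat a pose let the fingers close. It gives the time, the measured TCP pose, the force, the opening and the grip force at its end, in the units of the state.
- robot.get_obs(): the state, without advancing time (a new reading comes with each control period).
- robot.snapshot(name): name is "scene" or "top" or "wrist"; returns a dict with "image" (420x560x3 uint8, red, green, blue), "depth" (420x560 float32, m along the optical axis (not along the pixel's ray), 0 where there is no reading), "fov_y" (degrees; the focal length in pixels is half the picture's height over the tangent of half this angle, whatever the lens; pixels are square), "cx", "cy" (the principal point, pixels), "D" ([k1, k2, p1, p2, k3] as OpenCV has them; the pictures are not rectified), "origin" and "orientation" of the camera in the world; the wrist camera has in their place "T_tool_cam" (4x4, takes a point from camera to tool coordinates, whose origin is the TCP and whose axes are the flange's). Camera axes: x right, y up, looking along -z (the intrinsics and any distortion apply to the point x, -y, -z); pixel columns grow to the right and rows downward; lengths in m; the calibration is good to about 2 mm. A picture is of the moment at which its call begins: read the wrist's pose just before it.
- robot.close_job(): hands the job in; it is judged then, once.
The state is a dict: "time": time; "joint_positions": joint angles; "qvel": joint speeds; "joint_torque": joint torques, N m; "tool_pos": TCP position; "ee_rot": TCP orientation; "wrist_force": force on the tool from outside, world axes, zero at the start; "wrist_torque": the same for the moment, N m; "width": finger opening in m; "finger_force": force on a finger pad.
Only numpy, scipy, OpenCV 4.12 (cv2) and the standard library are available. Lean on these libraries where they do the work, as an engineer would, in place of code of your own. Each camera call takes 0.05 s, during which the arm holds its last target. There are 200 camera calls.

## Task

Set the sample block on the deck of the bench dock, its headed stud towards the cam, and slide it between the rails until the stud head is in the open mouth of the cam and the block meets the sprung pins. Then let go of the block and turn the cam's bar handle clockwise until the cam has drawn the block home against the stop and feels snug, and stop there without overtightening it. Leave the other things on the worktop alone.

Things in the scene. Friction and masses are not known exactly. Their poses are not given: they have to be found in the camera images.
- block: Loose aluminium sample block 56 x 40 x 40 mm (x, y, z), 0.3 kg, six wells in its top, grey plastic shoe below. Origin: centre of its underside. From its +x face a 7 mm steel neck reaches out, 18 mm above the underside, to an upright round head 12 mm across, 19 mm high. Grip it across y (40 mm), fingertips 13 mm or more above its underside so that they pass over the rails.
- block_face (a point): Centre of the stud's root on the block's +x face: 28 mm ahead of the block's origin, 18 mm up. Axes as the block's.
- stud_head (a point): Centre of the stud's head: 55 mm ahead of the block's origin along its x, 18 mm up.
- dock: Fixed dock. Origin on the worktop under the cam; x points from the open end to the cam, the stop is at x = -39 mm. Deck 8 mm thick, x from -168 to 40, y within 48. Two rails 12 mm high on the deck, 42 mm apart, x -85 to -39, with flared mouths ahead that open to about 58 mm at x = -105: set the block down with its +x face short of that, its x along the dock's x, then slide it in.
- stop_face (a point): Point on the plane of the dock's stop, at x = -39 mm in the dock's frame, 26 mm above the worktop, axes as the dock's. Block home: block_face reaches this plane.
- stop: The stop: black rubber facings on two posts, 17 mm wide, 34 mm high, 18 mm apart (the stud goes between). They give 1 mm per 20 N (both together). Through each a sprung steel pin sticks out 4 mm; the two together slowly push the block back with 2.5 N at first touch and 4.5 N when it is home, so it does not stay home by itself.
- cam (a joint): Cam angle, rad, grows clockwise seen from above. From -0.5 to 0.05 its mouth is open to the stud. From about 0.5 its curved slotted jaw comes round behind the stud head and draws it in, 6 mm per rad. The block reaches the stop between about 1.3 and 2.2, each time elsewhere as the cam post is set by up to 2 mm, and 0.1 to 0.25 further the cam is snug. Stays where it is left; ends at 2.7.
- cam_grip (a point): On the cam's upright axis, mid handle: a black bar 48 mm long along this point's x, 12 wide (y), 26 high, its underside 55 mm above the worktop (the block on the deck: top at 48). Turns with the cam, clockwise to tighten. Held still after a small turn it pushes back with 0 to 0.05 N m until the block is near the stop, 0.2 to 0.3 more when snug, 0.45 more is too tight; turning takes 0.1 to 0.2 more.
- beaker: Small clear plastic beaker, 60 mm wide, 71 mm high, standing; origin under its centre. To be left alone.
- timer: White lab timer, 39 x 68 x 62 mm, standing; origin under its centre. To be left alone.
- tape: Roll of white tape, 82 mm across, 19 mm high, lying flat; origin under its centre. To be left alone.
Not all that is in view belongs to the job. Leave any black look-alike of the block alone.

How it is judged:
On the way, in this order (a step that is already met when the one before it is completed fails the run):
1. the stud head is in the open mouth of the cam, the block on the deck between the rails (x of block_face in the frame of stop_face above -0.0055 m and value of joint cam below 0.6 rad and y of block_face in the frame of stop_face between -0.004 and 0.004 m and angle between block's own z axis and vertical below 0.1 rad and z of block_face in the frame of stop_face below 0.004 m), for 0.2 s.
2. the cam is turned and draws the block home against the stop (value of joint cam above 1 rad and contact force between stop and block above 3 N and x of block_face in the frame of stop_face above -0.0012 m), for 0.2 s.
At the end, for the whole second after the job is handed in: The block stands on the deck with its face at the stop (less than 1.2 mm short of it), square to it, pressed on the stop with more than 3 N by the cam alone, the cam turned past 1.0 rad, all at rest (all of step 2 and y of block_face in the frame of stop_face between -0.004 and 0.004 m and angle between the x axis of block and the x axis of dock, either way round below 0.06 rad and angle between block's own z axis and vertical below 0.06 rad and linear speed of block below 0.01 m/s); the robot touches nothing.
It fails at once if the block is pressed against the stop with more than 40 N (overtightened or rammed) (contact force between stop and block above 40 N).
It fails at once if the beaker is moved by more than 20 mm (distance of beaker from where it was at the start of the episode above 0.02 m).
It fails at once if the timer is moved by more than 20 mm (distance of timer from where it was at the start of the episode above 0.02 m).
It fails at once if the tape roll is moved by more than 20 mm (distance of tape from where it was at the start of the episode above 0.02 m).
It also fails if it takes over 70 s, if anything falls off the work surface, if the arm or the gripper's body presses on something with over 40 N, if the wrist force passes 120 N, or if a joint passes its speed limit or range.

## Working session

There is one attempt and no reset: what is moved stays moved. The work goes in short steps, Python scripts to look and compute and a tool call to move; the robot and the scene stay as the last step left them, time stands still between calls to the robot, and variables do not carry over. Pictures are saved under pics/ and viewed, at most 11 in all, crops included, and the job is handed in when it is done.

Besides the shell and the picture viewer there is one more tool, called after "Emit:" as name(argument=value, ...) on one line, values as JSON. move_arm: Moves the arm, as the interface text tells. Its arguments: {"type":"object","properties":{"deltas":{"type":"array","items":{"type":"number"}}},"required":["deltas"]}

```bash
mkdir -p pics
cat > h.py <<'E'
import numpy as np, cv2, pickle
from scipy.spatial.transform import Rotation as R
from bench import robot
def snap(n,tag):
    o=robot.get_obs(); s=robot.snapshot(n); s['obs']=o
    cv2.imwrite(f'pics/{tag}.png',s['image'][:,:,::-1]); pickle.dump(s,open(f'{tag}.pkl','wb')); return s
def pose(s):
    if 'T_tool_cam' in s:
        T=np.eye(4);T[:3,:3]=R.from_euler('xyz',s['obs']['ee_rot']).as_matrix();T[:3,3]=s['obs']['tool_pos']
        return T@np.array(s['T_tool_cam'])
    T=np.eye(4);o=np.array(s['orientation'])
    T[:3,:3]=R.from_euler('xyz',o).as_matrix() if o.size==3 else o.reshape(3,3)
    T[:3,3]=s['origin'];return T
def K(s):
    f=210/np.tan(np.radians(s['fov_y'])/2);return np.array([[f,0,s['cx']],[0,f,s['cy']],[0,0,1.]])
def rays(s,uv):
    p=cv2.undistortPoints(np.array(uv,float).reshape(-1,1,2),K(s),np.array(s['D'],float)).reshape(-1,2)
    return np.c_[p[:,0],-p[:,1],-np.ones(len(p))]
def onz(s,uv,z):
    T=pose(s);d=rays(s,uv)@T[:3,:3].T;return T[:3,3]+d*((z-T[2,3])/d[:,2])[:,None]
def cloud(s):
    v,u=np.mgrid[:420,:560];d=rays(s,np.c_[u.ravel(),v.ravel()])*s['depth'].reshape(-1,1)
    T=pose(s);return (d@T[:3,:3].T+T[:3,3]).reshape(420,560,3)
E
python3 - <<'E'
from h import *
a=snap('top','top0');b=snap('scene','scene0');o=a['obs']
print({k:np.round(v,3) for k,v in o.items()})
for s in(a,b):print(s['origin'],s['orientation'],s['fov_y'],s['cx'],s['cy'],s['D'])
E
```

```text
{'time': np.float64(0.0), 'joint_positions': array([ 1.244,  0.088,  1.372,  0.   ,  1.684, -0.103]), 'qvel': array([-0.   , -0.   , -0.001, -0.001,  0.001, -0.001]), 'joint_torque': array([ 0.0000e+00, -3.4016e+01, -3.0243e+01,  7.2000e-02,  3.3000e-02,
       -0.0000e+00]), 'tool_pos': array([0.122, 0.536, 0.204]), 'ee_rot': array([-3.139, -0.   ,  2.918]), 'wrist_force': array([ 0.114,  0.447, -0.4  ]), 'wrist_torque': array([-0.024,  0.016,  0.012]), 'finger_force': np.float64(0.0), 'width': np.float64(0.094)}
[ 0.43090372 -0.22623749  1.15515042] [ 0.10933127  0.00728712 -1.56288616] 47.846200748717315 276.0300845488225 206.29227679458268 [-0.15305669  0.          0.          0.          0.        ]
[0.11722118 0.34438795 0.88029036] [ 0.74000359  0.00323407 -2.5113294 ] 45.6706274746563 277.03283178229896 217.5441917162974 [0.01309186 0.         0.         0.         0.        ]
```

View pics/top0.png

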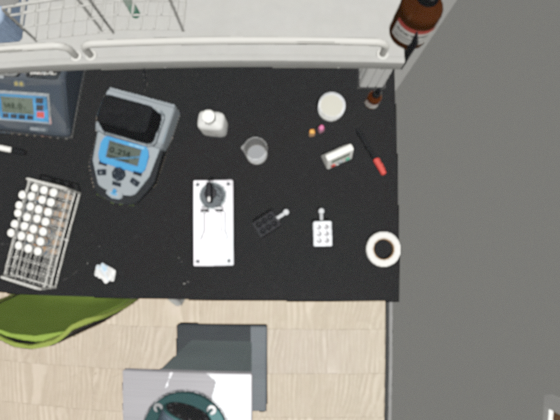

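View pics/scene0.png

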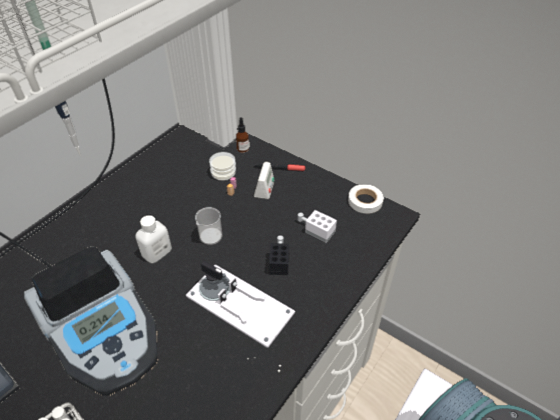

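The top view shows the dock plate at about (213,222), with the cam at (211,193) on its far side. The silver block is at (322,233) with its stud up-image (+x). The black look-alike is at (268,222), the beaker at (256,150), the timer at (339,156) and the tape at (383,249).

Run:
```python
from h import *
s=pickle.load(open('top0.pkl','rb'));im=s['image'];P=cloud(s)
g=im.min(2)
print('depth block',P[233,322],P[222,213],P[193,211])
def blob(x0,y0,x1,y1,th,z,name):
    m=np.zeros(g.shape,np.uint8);m[y0:y1,x0:x1]=(g[y0:y1,x0:x1]>th)*255
    c=max(cv2.findContours(m,0,2)[0],key=cv2.contourArea)
    b=cv2.boxPoints(cv2.minAreaRect(c));w=onz(s,b,z);r=cv2.minAreaRect(w[:,:2].astype(np.float32))
    print(name,cv2.contourArea(c),np.round(w,4).tolist(),r)
blob(308,218,338,250,130,.04,'block'); blob(185,172,240,272,130,.008,'dock')
# stud head
m=np.zeros(g.shape,np.uint8);m[200:218,312:332]=(g[200:218,312:332]>90)*255
M=cv2.moments(m,True);print('head',onz(s,[[M['m10']/M['m00'],M['m01']/M['m00']]],.0275))
def crop(x0,y0,x1,y1):return cv2.resize(im[y0:y1,x0:x1,::-1],None,fx=7,fy=7,interpolation=cv2.INTER_CUBIC)
cv2.imwrite('pics/c0.png',np.hstack([crop(185,172,240,256),crop(295,172,345,256)]))
```

```text
depth block [ 0.49076306 -0.32622588  0.03806118] [ 0.51693621 -0.06385801  0.01061994] [ 0.57878525 -0.06733704  0.07841661]
block 474.5 [[0.526, -0.3048, 0.04], [0.5263, -0.3498, 0.04], [0.4602, -0.3496, 0.04], [0.4599, -0.3048, 0.04]] ((0.49312102794647217, -0.3273302912712097), (0.06635604798793793, 0.04504961892962456), 0.03934795781970024)
dock 2958.5 [[0.6231, -0.0113, 0.008], [0.6235, -0.1105, 0.008], [0.411, -0.1141, 0.008], [0.4097, -0.0167, 0.008]] ((0.51703280210495, -0.06269251555204391), (0.21386046707630157, 0.09922777861356735), 0.9682123064994812)
head [[ 0.54127128 -0.32473441  0.0275    ]]
```

View pics/c0.png

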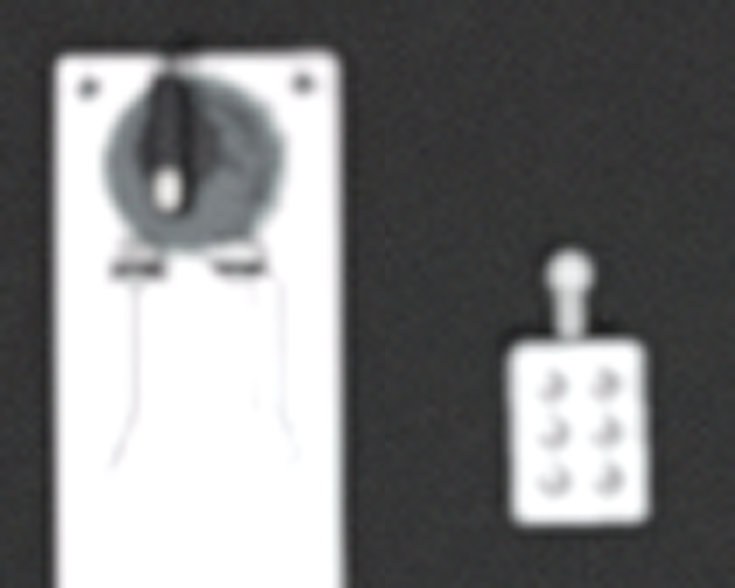

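The crop shows the cam handle lying nearly along the dock's x, with its white tip towards the open end. The block's stud faces +x, so it needs almost no turning.

```bash
cat >> h.py <<'E'
def delta(pos,yaw):
    o=robot.get_obs();A=R.from_euler('xyz',o['ee_rot']);B=R.from_euler('xyz',[np.pi,0,yaw])
    print('t',round(float(o['time']),2),'pos',np.round(o['tool_pos'],4),'rot',np.round(o['ee_rot'],4),'q6',round(float(o['joint_positions'][5]),2),'w',round(float(o['width']),4),'F',np.round(o['wrist_force'],1))
    print('turn',np.round((A.inv()*B).as_rotvec(),4),'shift cm',np.round(A.inv().apply(np.array(pos)-o['tool_pos'])*100,2))
E
python3 - <<'E'
from h import *
print(np.round(robot.snapshot('wrist')['T_tool_cam'],3))
delta([.47,-.327,.25],3.14)
E
```

```text
[[-0.     0.963  0.268  0.078]
 [ 1.     0.    -0.     0.   ]
 [-0.001  0.268 -0.963 -0.179]
 [ 0.     0.     0.     1.   ]]
t 0.15 pos [0.1219 0.5359 0.2046] rot [-3.1399e+00 -2.0000e-04  2.9178e+00] q6 -0.1 w 0.0942 F [ 0.1  0.1 -0. ]
turn [-0.0017 -0.0004 -0.2222] shift cm [-53.09 -76.42  -4.42]
```

Emit:
move_arm(deltas=[0, 0, -0.1, -22, -32, -4.4, -1, 0, 0, -0.1, -22, -32, -4.4, -1, 0, 0, -0.1, -22, -32, -4.4, -1, 0, 0, -0.1, -22, -32, -4.4, -1, 0, 0, -0.1, -22, -32, -4.4, -1, 0, 0, -0.1, -22, -32, -4.4, -1, 0, 0, -0.1, -22, -32, -4.4, -1, 0, 0, -0.1, -22, -32, -4.4, -1])

```text
time: 0.95
tool_pos: [0.2657, 0.1734, 0.2497]
ee_rot: [3.141, 0.001, 3.017]
wrist_force: [1.0, 0.4, 0.4]
width: 0.0939
finger_force: 0.0
```

```bash
python3 -c "
from h import *
delta([.47,-.327,.25],3.1416)"
```

```text
t 0.95 pos [0.2657 0.1734 0.2497] rot [3.1413e+00 1.2000e-03 3.0174e+00] q6 -1.05 w 0.0939 F [1.  0.4 0.4]
turn [ 0.0002  0.0012 -0.1242] shift cm [-2.647e+01 -4.712e+01 -1.000e-02]
```

Emit:
move_arm(deltas=[0, 0, -0.124, -25.2, -20.9, 0, -1, 0, 0, -0.124, -25.2, -20.9, 0, -1, 0, 0, -0.124, -25.2, -20.9, 0, -1, 0, 0, -0.124, -25.2, -20.9, 0, -1, 0, 0, -0.124, -25.2, -20.9, 0, -1, 0, 0, -0.124, -25.2, -20.9, 0, -1, 0, 0, -0.124, -25.2, -20.9, 0, -1, 0, 0, -0.124, -25.2, -20.9, 0, -1])

```text
time: 1.75
tool_pos: [0.4914, -0.0662, 0.2472]
ee_rot: [-3.142, -0.003, 3.137]
wrist_force: [0.5, 0.3, -0.8]
width: 0.0939
finger_force: 0.0
```

```bash
python3 -c "
from h import *
delta([.47,-.327,.25],3.1416); snap('wrist','w1')"
```

```text
t 1.75 pos [ 0.4914 -0.0662  0.2472] rot [-3.1415 -0.0032  3.1372] q6 -1.81 w 0.0939 F [ 0.5  0.3 -0.8]
turn [-0.     -0.0032 -0.0044] shift cm [  2.02 -26.08  -0.27]
```

View pics/w1.png

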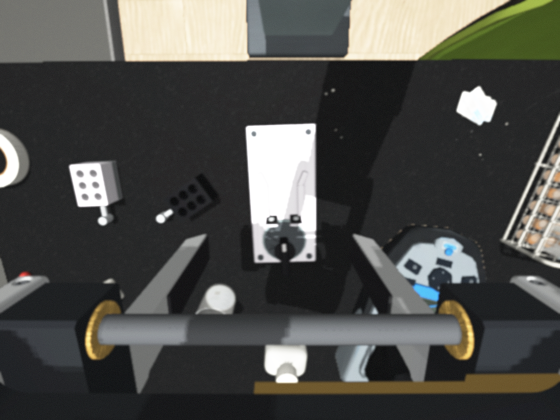

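The wrist view shows the dock plate spanning (247,125) to (316,262), with the pins at (272,219) and (295,219). The cam handle is at (284,250), the block at (95,184) and the black look-alike at (190,197).

Run:
```python
from h import *
s=pickle.load(open('w1.pkl','rb'));im=s['image'];P=cloud(s);g=im.min(2)
reg=np.zeros(g.shape,bool);reg[110:275,235:330]=1
ok=s['depth']>0
print('plate z',np.median(P[150:180,260:280,2]),'table z',np.median(P[100:115,230:330,2]))
def rect(m,n):
    q=P[m][:,:2].astype(np.float32); lo,hi=np.percentile(q,1,0),np.percentile(q,99,0)
    q=q[np.all((q>lo-.01)&(q<hi+.01),1)];print(n,len(q),cv2.minAreaRect(q),q.mean(0),lo,hi)
Z=P[...,2]
rect(reg&ok&(Z>.004)&(Z<.012)&(g>60),'plate')
rect(reg&ok&(Z>.03)&(Z<.05),'posts')
rect(reg&ok&(Z>.07)&(Z<.09),'handle')
rect(reg&ok&(Z>.016)&(Z<.024),'rails')
print('screws',np.round(onz(s,[[252,133],[309,131],[261,257],[312,256]],.008),4).tolist())
b=np.zeros(g.shape,bool);b[150:240,60:130]=1
rect(b&ok&(Z>.034)&(Z<.046),'block')
rect(b&ok&(Z>.018)&(Z<.032)&(P[...,0]>.525),'head')
print(np.median(Z[b&(Z>.034)&(Z<.046)]))
c=im[110:275,230:335,::-1];cv2.imwrite('pics/c1.png',cv2.resize(c,None,fx=3.6,fy=3.6,interpolation=cv2.INTER_CUBIC))
```

```text
plate z 0.007917020637111694 table z -8.149984338015615e-05
plate 6612 ((0.5162515044212341, -0.061510808765888214), (0.20811894536018372, 0.0951438620686531), 1.6132607460021973) [ 0.49293527 -0.0618847 ] [ 0.41342723 -0.10905594] [ 0.6169575  -0.01382238]
posts 380 ((0.5658407211303711, -0.059286899864673615), (0.057495832443237305, 0.05208570882678032), 1.8423032760620117) [ 0.5558854  -0.06730852] [ 0.536817   -0.08580686] [ 0.5909834  -0.03536151]
handle 315 ((0.5805602669715881, -0.05937114357948303), (0.04594171419739723, 0.011987305246293545), 4.283908843994141) [ 0.5782839 -0.0594531] [ 0.5578485  -0.06639351] [ 0.6017339  -0.05217543]
rails 673 ((0.5347067713737488, -0.06024382635951042), (0.11760589480400085, 0.07192273437976837), 2.2712275981903076) [ 0.5154115 -0.0612171] [ 0.4772127  -0.09574763] [ 0.5888264  -0.02796961]
screws [[0.4226, -0.1035, 0.008], [0.4203, -0.0238, 0.008], [0.6114, -0.0949, 0.008], [0.6101, -0.0149, 0.008]]
block 1056 ((0.48947176337242126, -0.3253309726715088), (0.05656282976269722, 0.04074307158589363), 1.6183067560195923) [ 0.4885477  -0.32431197] [ 0.4612328 -0.3449758] [ 0.51714706 -0.30512017]
head 124 ((0.5372480750083923, -0.32288858294487), (0.011582519859075546, 0.024219563230872154), 86.03192901611328) [ 0.539335   -0.32263005] [ 0.52545184 -0.32905045] [ 0.54928714 -0.31771588]
0.0393291570626112
```

View pics/c1.png

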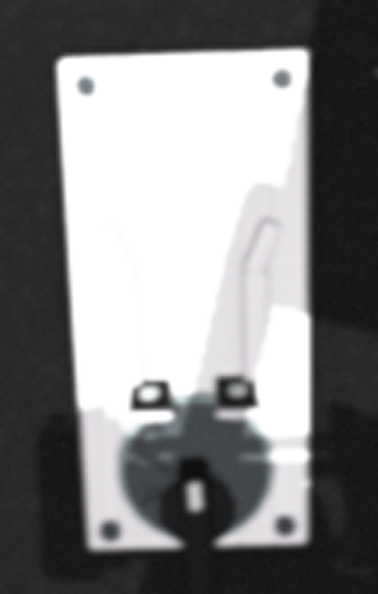

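Depth places things well. The dock origin is about (0.580,-0.0597) at yaw 0.028, and the handle is centred there at yaw about 0.075. The block is at (0.4895,-0.3253) at yaw 0.028.

Emit:
move_arm(deltas=[0, 0, -0.032, 0, -25.9, 0, -0.5, 0, 0, -0.032, 0, -25.9, 0, -0.5, 0, 0, -0.032, 0.1, -25.9, 5, -0.5, 0, 0, -0.032, 0.1, -25.9, 10, -0.5, 0, 0, -0.032, 0.1, -25.9, 13, -0.5, 0, 0, -0.032, 0.1, -25.9, 13, -0.5, 0, 0, -0.032, 0.1, -25.9, 13, -0.5, 0, 0, -0.032, 0.1, -25.9, 13, -0.5])

```text
time: 2.6
tool_pos: [0.4877, -0.3207, 0.1176]
ee_rot: [3.138, -0.003, -3.11]
wrist_force: [-0.4, 0.3, 0.6]
width: 0.0706
finger_force: 0.0
```

```bash
python3 -c "
from h import *
delta([.4895,-.3253,.018],3.1696); s=snap('wrist','w2');P=cloud(s);Z=P[...,2]
m=(Z>.034)&(Z<.046)&(abs(P[...,0]-.4895)<.045)&(abs(P[...,1]+.3253)<.035)&(s['depth']>0)
print(m.sum(),cv2.minAreaRect(P[m][:,:2].astype(np.float32)))"
```

```text
t 2.6 pos [ 0.4877 -0.3207  0.1176] rot [ 3.1379 -0.0032 -3.1099] q6 -2.28 w 0.0706 F [-0.4  0.3  0.6]
turn [ 0.0037 -0.0032  0.0036] shift cm [-0.2  -0.5   9.96]
1934 ((0.48969101905822754, -0.325382262468338), (0.0565413162112236, 0.04019426926970482), 2.0755133628845215)
```

Emit:
move_arm(deltas=[0, 0, 0, 0, 0, 2.5, -0.5, 0, 0, 0, 0, 0, 5, -0.5, 0, 0, 0, 0, 0, 7, -0.5, 0, 0, 0, 0, 0, 8, -0.5, 0, 0, 0, 0, 0, 8, -0.5, 0, 0, 0, 0, 0, 8, -0.5])

```text
time: 3.25
tool_pos: [0.4902, -0.322, 0.0418]
ee_rot: [-3.14, 0.003, -3.108]
wrist_force: [-0.5, 0.7, -0.1]
width: 0.0701
finger_force: 0.0
```

```bash
python3 -c "
from h import *
delta([.4897,-.3254,.018],3.1736)"
```

```text
t 3.25 pos [ 0.4902 -0.322   0.0418] rot [-3.1396e+00  2.8000e-03 -3.1082e+00] q6 -2.28 w 0.0701 F [-0.5  0.7 -0.1]
turn [-0.002   0.0028  0.0013] shift cm [ 0.07 -0.33  2.38]
```

Emit:
move_arm(deltas=[0, 0, 0, 0, -0.3, 1.2, -0.5, 0, 0, 0, 0, -0.3, 2.2, -0.5, 0, 0, 0, 0, -0.3, 2.2, -0.5, 0, 0, 0, 0, -0.3, 2.2, -0.5, 0, 0, 0, 0, -0.3, 2.2, -0.5])

```text
time: 3.75
tool_pos: [0.489, -0.3252, 0.0175]
ee_rot: [3.142, 0.0, -3.11]
wrist_force: [0.3, -0.6, 0.2]
width: 0.0706
finger_force: 0.0
```

```bash
python3 -c "
from h import *
delta([.4897,-.3254,.018],3.1736)"
```

```text
t 3.75 pos [ 0.489  -0.3252  0.0175] rot [ 3.1416e+00  1.0000e-04 -3.1096e+00] q6 -2.29 w 0.0706 F [ 0.3 -0.6  0.2]
turn [ 0.      0.0001 -0.    ] shift cm [-0.06 -0.02 -0.05]
```

Good. Close, then lift.

Emit:
move_arm(deltas=[0, 0, 0, 0, 0, 0, 1, 0, 0, 0, 0, 0, 0, 1, 0, 0, 0, 0, 0, 0, 1, 0, 0, 0, 0, 0, 0, 1, 0, 0, 0, 0, 0, 0, 1, 0, 0, 0, 0, 0, 0, 1, 0, 0, 0, 0, 0, 0, 1])

```text
time: 4.45
tool_pos: [0.4891, -0.3252, 0.0176]
ee_rot: [-3.141, 0.0, -3.109]
wrist_force: [-0.5, -0.9, 0.7]
width: 0.0398
finger_force: 30.0
```

Emit:
move_arm(deltas=[0, 0, 0, 0, 0, -2, 1, 0, 0, 0, 0, 0, -5, 1, 0, 0, 0, 0, 0, -8, 1, 0, 0, 0, 0, 0, -11, 1, 0, 0, 0, 0, 0, -11, 1, 0, 0, 0, 0, 0, -11, 1, 0, 0, 0, 0, 0, -11, 1])

```text
time: 5.15
tool_pos: [0.4877, -0.3239, 0.1242]
ee_rot: [3.138, -0.004, -3.109]
wrist_force: [-0.2, 0.4, -4.4]
width: 0.0396
finger_force: 30.0
```

```bash
python3 -c "
from h import *
delta([.425,-.064,.13],3.1696);s=snap('wrist','w3');P=cloud(s);Z=P[...,2]
z0=robot.get_obs()['tool_pos'][2]-.018
for a,b in((.034,.044),(.02,.032)):
  m=(Z>z0+a)&(Z<z0+b)&(abs(P[...,0]-.50)<.075)&(abs(P[...,1]+.3253)<.019)&(s['depth']>0)
  q=P[m];print(m.sum(),np.median(q,0),q.min(0),q.max(0),cv2.minAreaRect(q[:,:2].astype(np.float32)))
"
```

```text
t 5.15 pos [ 0.4877 -0.3239  0.1242] rot [ 3.1379 -0.004  -3.1094] q6 -2.29 w 0.0396 F [-0.2  0.4 -4.4]
turn [ 0.0037 -0.004   0.0042] shift cm [ 5.43 26.18 -0.46]
4472 [ 0.48487282 -0.32500954  0.14628056] [ 0.45965832 -0.34429951  0.14013498] [ 0.51750131 -0.30630263  0.15005701] ((0.4885784387588501, -0.3253040611743927), (0.03799385577440262, 0.05784718319773674), 89.98894500732422)
1207 [ 0.4914918  -0.32369066  0.13236344] [ 0.45963327 -0.34406142  0.12613231] [ 0.53710063 -0.30633653  0.13811557] ((0.49850553274154663, -0.32367634773254395), (0.07702100276947021, 0.03772907704114914), 2.2979094982147217)
```

Emit:
move_arm(deltas=[0, 0, 0.004, 1, 4, 0, 1, 0, 0, 0.004, 2, 8, 0, 1, 0, 0, 0.004, 3, 12, 0, 1, 0, 0, 0.004, 4, 16, 0, 1, 0, 0, 0.004, 5, 20, 0, 1, 0, 0, 0.004, 5, 24, 0, 1, 0, 0, 0.004, 5, 26, 0, 1, 0, 0, 0.004, 5, 26, 0, 1])

```text
time: 6.0
tool_pos: [0.4292, -0.0641, 0.1256]
ee_rot: [3.14, -0.003, -3.109]
wrist_force: [0.6, -0.8, -3.1]
width: 0.0397
finger_force: 30.0
```

Emit:
move_arm(deltas=[0, 0, 0, 0, 0, 2, 1, 0, 0, 0, 0, 0, 4, 1, 0, 0, 0, 0, 0, 6, 1, 0, 0, 0, 0, 0, 7, 1, 0, 0, 0, 0, 0, 7, 1, 0, 0, 0, 0, 0, 7, 1])

```text
time: 6.6
tool_pos: [0.4308, -0.0673, 0.0575]
ee_rot: [-3.142, -0.0, -3.114]
wrist_force: [0.2, 0.4, -3.2]
width: 0.0397
finger_force: 30.0
```

```bash
python3 -c "
from h import *
delta([.4397,-.0636,.0265],3.1696);s=snap('wrist','w4')"
```

```text
t 6.6 pos [ 0.4308 -0.0673  0.0575] rot [-3.1415e+00 -2.0000e-04 -3.1140e+00] q6 -1.88 w 0.0397 F [ 0.2  0.4 -3.2]
turn [-0.     -0.0002 -0.0004] shift cm [-0.9   0.34  3.1 ]
```

View pics/w4.png

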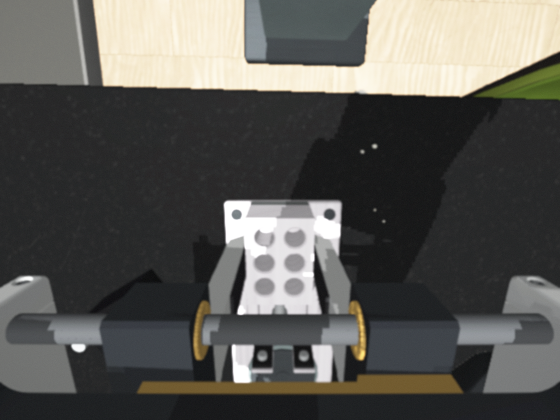

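The picture shows the block held square over the open end of the deck, with the plate's near corners at (237,214) and (330,214). The stop pins are visible beyond it at (262,355) and (304,355).

Emit:
move_arm(deltas=[0, 0, 0, -0.9, 0.34, 0, 1, 0, 0, 0, -0.9, 0.34, 1, 1, 0, 0, 0, -0.9, 0.34, 2, 1, 0, 0, 0, -0.9, 0.34, 2.8, 1, 0, 0, 0, -0.9, 0.34, 3.0, 1, 0, 0, 0, -0.9, 0.34, 3.05, 1, 0, 0, 0, -0.9, 0.34, 3.05, 1])

```text
time: 7.35
tool_pos: [0.4396, -0.0632, 0.0269]
ee_rot: [3.142, 0.0, -3.113]
wrist_force: [0.9, 0.5, -3.0]
width: 0.0402
finger_force: 30.0
```

```bash
python3 -c "
from h import *
delta([.4397,-.0636,.0258],3.1696);s=snap('wrist','w5')
P=cloud(s);Z=P[...,2]
m=(Z>.004)&(Z<.012)&(P[...,0]<.43)&(s['depth']>0)&(s['image'].min(2)>70)&(abs(P[...,1]+.064)<.06)&(P[...,0]>.405)
q=P[m];print(m.sum(),np.percentile(q,[1,50,99],0))
z0=.0086;m=(Z>z0+.036)&(Z<z0+.044)&(abs(P[...,1]+.064)<.019)&(abs(P[...,0]-.44)<.04);q=P[m];print(np.percentile(q,[1,50,99],0))
"
```

```text
t 7.35 pos [ 0.4396 -0.0632  0.0269] rot [ 3.1416e+00  1.0000e-04 -3.1134e+00] q6 -1.87 w 0.0402 F [ 0.9  0.5 -3. ]
turn [0.     0.0001 0.0002] shift cm [-0.01 -0.04  0.11]
1776 [[ 0.41141505 -0.11126477  0.00433456]
 [ 0.41876345 -0.0735754   0.0078568 ]
 [ 0.42985394 -0.01693719  0.01182573]]
[[ 0.41204149 -0.08249962  0.04489971]
 [ 0.43708379 -0.06380049  0.04906636]
 [ 0.46809059 -0.04530097  0.0505819 ]]
```

Emit:
move_arm(deltas=[0, 0, 0, 0, -0.03, 0.1, 1, 0, 0, 0, -1, -0.03, 0.1, 1, 0, 0, 0, -2, -0.03, 0.1, 1, 0, 0, 0, -3, -0.03, 0.1, 1, 0, 0, 0, -3.5, -0.03, 0.1, 1, 0, 0, 0, -4, -0.03, 0.1, 1, 0, 0, 0, -4.5, -0.03, 0.1, 1, 0, 0, 0, -4.5, -0.03, 0.1, 1])

```text
time: 8.2
tool_pos: [0.4851, -0.0622, 0.0259]
ee_rot: [3.142, 0.0, -3.113]
wrist_force: [0.1, -0.7, -3.7]
width: 0.0398
finger_force: 30.0
```

```bash
python3 -c "
from h import *
delta([.5086,-.0617,.0256],3.1696);s=snap('wrist','w6')"
```

```text
t 8.2 pos [ 0.4851 -0.0622  0.0259] rot [ 3.1415e+00  2.0000e-04 -3.1132e+00] q6 -1.84 w 0.0398 F [ 0.1 -0.7 -3.7]
turn [0.0001 0.0002 0.0004] shift cm [-2.35 -0.02  0.03]
```

View pics/w6.png

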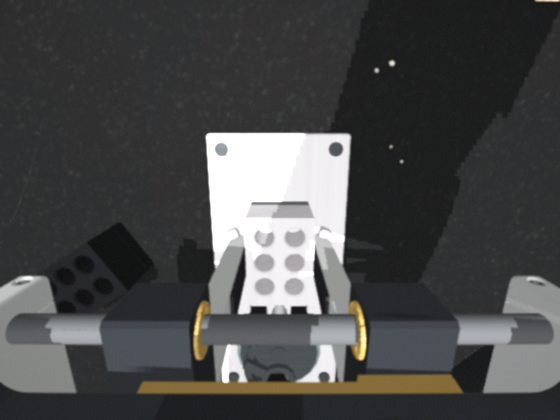

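The picture shows the block straight between the flared rail mouths at (230,235) and (330,235), with the fingers passing over them.

Emit:
move_arm(deltas=[0, 0, 0, -0.4, -0.02, 0.03, 1, 0, 0, 0, -0.8, -0.02, 0.03, 1, 0, 0, 0, -1.2, -0.02, 0.03, 1, 0, 0, 0, -1.5, -0.02, 0.03, 1, 0, 0, 0, -1.8, -0.02, 0.03, 1, 0, 0, 0, -1.8, -0.02, 0.03, 1, 0, 0, 0, -1.8, -0.02, 0.03, 1])

```text
time: 8.95
tool_pos: [0.5025, -0.0618, 0.0256]
ee_rot: [3.141, -0.0, -3.113]
wrist_force: [0.6, -0.8, -3.8]
width: 0.0399
finger_force: 30.0
```

Emit:
move_arm(deltas=[0, 0, 0, -0.1, 0, 0, 1, 0, 0, 0, -0.2, 0, 0, 1, 0, 0, 0, -0.2, 0, 0, 1, 0, 0, 0, -0.2, 0, 0, 1])

```text
time: 9.35
tool_pos: [0.5045, -0.0618, 0.0256]
ee_rot: [3.141, -0.0, -3.113]
wrist_force: [1.1, 0.1, -3.7]
width: 0.0402
finger_force: 30.0
```

Emit:
move_arm(deltas=[0, 0, 0, -0.1, 0, 0, 1, 0, 0, 0, -0.15, 0, 0, 1, 0, 0, 0, -0.15, 0, 0, 1, 0, 0, 0, -0.15, 0, 0, 1])

```text
time: 9.75
tool_pos: [0.506, -0.0618, 0.0257]
ee_rot: [3.142, 0.0, -3.113]
wrist_force: [-0.7, 0.2, -4.0]
width: 0.04
finger_force: 30.0
```

Emit:
move_arm(deltas=[0, 0, 0, -0.1, 0, 0, 1, 0, 0, 0, -0.1, 0, 0, 1, 0, 0, 0, -0.1, 0, 0, 1])

```text
time: 10.05
tool_pos: [0.5071, -0.0617, 0.0257]
ee_rot: [3.142, 0.0, -3.113]
wrist_force: [0.0, -0.1, -3.5]
width: 0.04
finger_force: 30.0
```

Emit:
move_arm(deltas=[0, 0, 0, -0.1, 0, 0, 1, 0, 0, 0, -0.1, 0, 0, 1, 0, 0, 0, -0.1, 0, 0, 1])

```text
time: 10.35
tool_pos: [0.5081, -0.0617, 0.0257]
ee_rot: [3.142, 0.0, -3.113]
wrist_force: [0.6, 0.4, -3.2]
width: 0.0398
finger_force: 30.0
```

Emit:
move_arm(deltas=[0, 0, 0, -0.1, 0, 0, 1, 0, 0, 0, -0.1, 0, 0, 1, 0, 0, 0, -0.1, 0, 0, 1])

```text
time: 10.65
tool_pos: [0.5087, -0.0616, 0.0256]
ee_rot: [3.141, -0.001, -3.113]
wrist_force: [-1.4, 0.2, -2.9]
width: 0.04
finger_force: 30.0
```

Emit:
move_arm(deltas=[0, 0, 0, -0.06, 0, 0, 1, 0, 0, 0, -0.06, 0, 0, 1, 0, 0, 0, -0.06, 0, 0, 1])

```text
time: 10.95
tool_pos: [0.5093, -0.0617, 0.0256]
ee_rot: [3.141, -0.001, -3.113]
wrist_force: [-4.4, 0.2, -2.9]
width: 0.0397
finger_force: 30.0
```

Emit:
move_arm(deltas=[0, 0, 0, 0, 0, 0, 1, 0, 0, 0, 0, 0, 0, 1, 0, 0, 0, 0, 0, 0, 1])

```text
time: 11.25
tool_pos: [0.5095, -0.0616, 0.0256]
ee_rot: [3.141, -0.0, -3.113]
wrist_force: [-3.0, 0.4, -1.8]
width: 0.0398
finger_force: 30.0
```

Emit:
move_arm(deltas=[0, 0, 0, -0.05, 0, 0, 1, 0, 0, 0, -0.05, 0, 0, 1, 0, 0, 0, -0.05, 0, 0, 1, 0, 0, 0, -0.05, 0, 0, 1])

```text
time: 11.65
tool_pos: [0.5101, -0.0616, 0.0256]
ee_rot: [3.141, -0.0, -3.113]
wrist_force: [-3.9, 0.7, -1.9]
width: 0.0397
finger_force: 30.0
```

```bash
python3 -c "
from h import *
delta([.5086,-.0617,.0256],3.1696);s=snap('scene','s2');im=s['image'][225:375,170:320,::-1]
cv2.imwrite('pics/c2.png',cv2.resize(im,None,fx=4,fy=4,interpolation=cv2.INTER_CUBIC))"
```

```text
t 11.65 pos [ 0.5101 -0.0616  0.0256] rot [ 3.1415e+00 -1.0000e-04 -3.1134e+00] q6 -1.83 w 0.0397 F [-3.9  0.7 -1.9]
turn [ 0.0001 -0.0001  0.0002] shift cm [ 0.15 -0.   -0.  ]
```

View pics/c2.png

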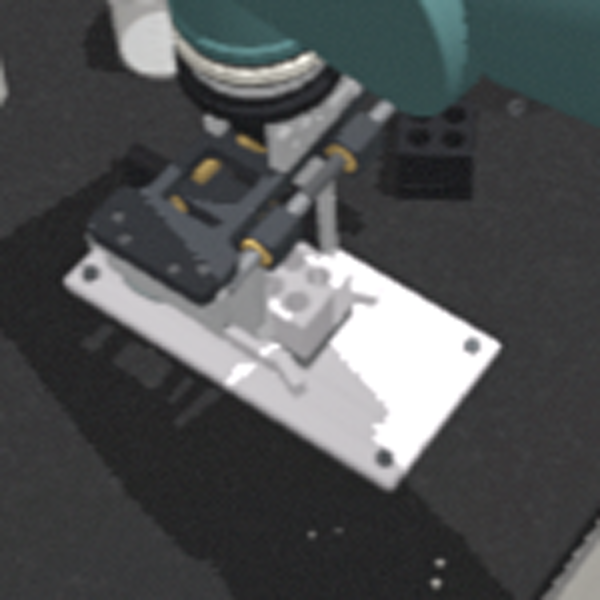

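The crop shows the block seated between the rails at (300,300). The soft 3–4 N push matches the sprung pins, so I'm releasing and lifting.

Emit:
move_arm(deltas=[0, 0, 0, 0, 0, 0, 0.1, 0, 0, 0, 0, 0, 0, -0.2, 0, 0, 0, 0, 0, 0, -0.3, 0, 0, 0, 0, 0, 0, -0.3, 0, 0, 0, 0, 0, 0, -0.3, 0, 0, 0, 0, 0, 0, -0.3])

```text
time: 12.3
tool_pos: [0.5103, -0.0617, 0.0258]
ee_rot: [3.142, 0.0, -3.113]
wrist_force: [-0.7, 0.0, -0.1]
width: 0.0611
finger_force: 0.0
```

Emit:
move_arm(deltas=[0, 0, 0, 0, 0, -3, -0.3, 0, 0, 0, 0, 0, -7, -0.3, 0, 0, 0, 0, 0, -11, -0.3, 0, 0, 0, 2, 0, -15, -0.3, 0, 0, 0, 4, 0, -18, -0.3, 0, 0, 0, 4, 0, -18, -0.3, 0, 0, 0, 4, 0, -18, -0.3])

```text
time: 13.0
tool_pos: [0.4705, -0.0629, 0.2062]
ee_rot: [-3.141, 0.002, -3.114]
wrist_force: [-0.6, 0.9, -0.6]
width: 0.061
finger_force: 0.0
```

Run:
```python
from h import *
delta([.5805,-.0595,.06],3.2166)
s=snap('wrist','w7');P=cloud(s);Z=P[...,2];ok=s['depth']>0;X,Y=P[...,0],P[...,1]
def rect(m,n):
    q=P[m&ok][:,:2].astype(np.float32);print(n,len(q),cv2.minAreaRect(q),np.percentile(q,[1,99],0).round(4).tolist())
rect((Z>.045)&(Z<.0505)&(abs(X-.51)<.04)&(abs(Y+.062)<.03),'block')
rect((Z>.074)&(Z<.087)&(abs(X-.58)<.035)&(abs(Y+.06)<.03),'handle')
rect((Z>.004)&(Z<.012)&(abs(X-.5)<.14)&(abs(Y+.06)<.06)&(s['image'].min(2)>60),'plate')
cv2.imwrite('pics/c3.png',cv2.resize(s['image'][120:330,190:380,::-1],None,fx=2.8,fy=2.8,interpolation=cv2.INTER_CUBIC))
```

```text
t 13.0 pos [ 0.4705 -0.0629  0.2062] rot [-3.1412e+00  2.3000e-03 -3.1136e+00] q6 -1.85 w 0.061 F [-0.6  0.9 -0.6]
turn [-0.0005  0.0022 -0.047 ] shift cm [-10.97   0.03  14.64]
block 1049 ((0.5128993391990662, -0.05851363390684128), (0.06482046097517014, 0.04417187720537186), 2.0052473545074463) [[0.4812, -0.0803], [0.5373, -0.0412]]
handle 367 ((0.5810431241989136, -0.05940026789903641), (0.046836938709020615, 0.012004852294921875), 4.313767910003662) [[0.558, -0.0661], [0.604, -0.0531]]
plate 6251 ((0.5160732865333557, -0.06110740080475807), (0.20796342194080353, 0.09629421681165695), 1.7026969194412231) [[0.4132, -0.1092], [0.6175, -0.0132]]
```

View pics/c3.png

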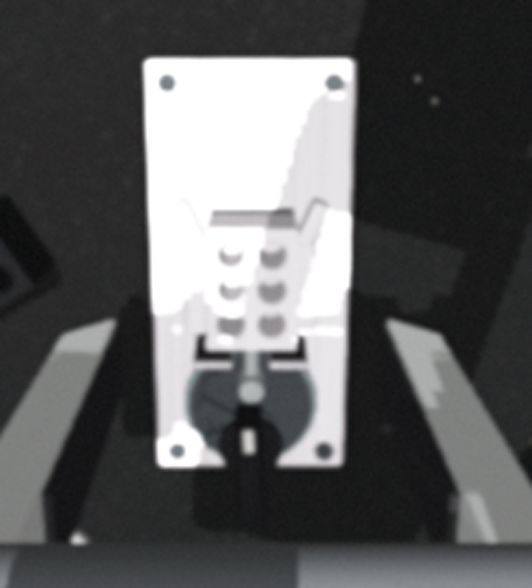

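The crop shows the stud head in the cam's open mouth at (250,392). The block is square between the rails, with its face about 3.7 mm short of the stop. Next is the handle, after a height check for gripper clearance.

Run:
```python
from h import *
s=pickle.load(open('top0.pkl','rb'));P=cloud(s);r=np.hypot(P[...,0]-.5808,P[...,1]+.0594);ok=s['depth']>0
for a in(.05,.08,.1,.12,.14):
    m=ok&(r>a)&(r<a+.03);q=P[m];i=q[:,2].argmax();print(a,q[i].round(3))
delta([.5808,-.0594,.10],3.2166)
```

```text
0.05 [ 0.508 -0.039  0.025]
0.08 [ 0.487 -0.038  0.026]
0.1 [ 0.667 -0.149  0.073]
0.12 [ 0.73  -0.06   0.542]
0.14 [ 0.733 -0.037  0.544]
t 13.05 pos [ 0.47   -0.0627  0.2046] rot [ 3.1411e+00 -9.0000e-04 -3.1135e+00] q6 -1.85 w 0.061 F [-1.  -0.4 -0.2]
turn [ 0.0005 -0.0009 -0.0469] shift cm [-1.110e+01  1.000e-02  1.045e+01]
```

Emit:
move_arm(deltas=[0, 0, -0.047, -4, 0, 3, -0.3, 0, 0, -0.047, -8, 0, 6, -0.3, 0, 0, -0.047, -11.1, 0, 9, -0.3, 0, 0, -0.047, -11.1, 0, 10, -0.3, 0, 0, -0.047, -11.1, 0, 10, -0.3, 0, 0, -0.047, -11.1, 0, 10, -0.3, 0, 0, -0.047, -11.1, 0, 10, -0.3])

```text
time: 13.75
tool_pos: [0.5813, -0.0598, 0.1076]
ee_rot: [-3.141, 0.003, -3.067]
wrist_force: [0.3, 0.2, 0.2]
width: 0.061
finger_force: 0.0
```

```bash
python3 -c "
from h import *
delta([.5808,-.0594,.055],3.2166)"
```

```text
t 13.75 pos [ 0.5813 -0.0598  0.1076] rot [-3.1408e+00  2.9000e-03 -3.0666e+00] q6 -1.85 w 0.061 F [0.3 0.2 0.2]
turn [-0.0007  0.0029 -0.    ] shift cm [0.06 0.05 5.26]
```

Emit:
move_arm(deltas=[0, 0, 0, 0.02, 0.03, 2, -0.3, 0, 0, 0, 0.02, 0.03, 4, -0.3, 0, 0, 0, 0.02, 0.03, 5.1, -0.3, 0, 0, 0, 0.02, 0.03, 5.1, -0.3, 0, 0, 0, 0.02, 0.03, 5.1, -0.3, 0, 0, 0, 0.02, 0.03, 5.1, -0.3])

```text
time: 14.35
tool_pos: [0.5818, -0.0596, 0.0564]
ee_rot: [-3.141, 0.003, -3.066]
wrist_force: [0.2, -0.3, 0.0]
width: 0.0607
finger_force: 0.0
```

```bash
python3 -c "
from h import *
delta([.5808,-.0594,.055],3.2166)"
```

```text
t 14.35 pos [ 0.5818 -0.0596  0.0564] rot [-3.1409e+00  2.9000e-03 -3.0664e+00] q6 -1.85 w 0.0607 F [ 0.2 -0.3  0. ]
turn [-0.0007  0.0029  0.0002] shift cm [0.1  0.03 0.14]
```

Centre it, then close.

Emit:
move_arm(deltas=[0, 0, 0, 0.1, 0.03, 0.1, -0.3, 0, 0, 0, 0.1, 0.03, 0.1, -0.3, 0, 0, 0, 0.1, 0.03, 0.1, 1, 0, 0, 0, 0.1, 0.03, 0.1, 1, 0, 0, 0, 0.1, 0.03, 0.1, 1, 0, 0, 0, 0.1, 0.03, 0.1, 1, 0, 0, 0, 0.1, 0.03, 0.1, 1, 0, 0, 0, 0.1, 0.03, 0.1, 1])

```text
time: 15.15
tool_pos: [0.5799, -0.0601, 0.0536]
ee_rot: [-3.14, 0.0, -3.067]
wrist_force: [-0.0, -2.6, -0.2]
width: 0.0278
finger_force: 30.0
```

Emit:
move_arm(deltas=[0, 0, 0, 0, 0, 0, 1, 0, 0, 0, 0, 0, 0, 1, 0, 0, 0, 0, 0, 0, 1])

```text
time: 15.45
tool_pos: [0.5799, -0.0601, 0.0536]
ee_rot: [-3.14, 0.0, -3.067]
wrist_force: [0.5, -6.0, -2.4]
width: 0.0278
finger_force: 30.0
```

```bash
cat >> h.py <<'E'
def rd():
    o=robot.get_obs();print('t',round(float(o['time']),2),'pos',np.round(o['tool_pos'],4),'yaw',round(float(o['ee_rot'][2])%6.28319,4),'w',round(float(o['width']),4),'ff',o['finger_force'],'F',np.round(o['wrist_force'],2),'T',np.round(o['wrist_torque'],3),'q6',round(float(o['joint_positions'][5]),3),'tau6',np.round(o['joint_torque'][5],3))
E
python3 -c "
from h import *
rd()"
```

```text
t 15.45 pos [ 0.5799 -0.0601  0.0536] yaw 3.2164 w 0.0278 ff 29.999532401561737 F [ 0.48 -6.02 -2.43] T [-1.053 -0.12  -0.029] q6 -1.845 tau6 -0.012
```

A 28 mm opening means the tips have closed on the wider hub under the bar. I'll reopen, rise about 8 mm and regrip on the bar.

Emit:
move_arm(deltas=[0, 0, 0, 0, 0, 0, 0.2, 0, 0, 0, 0, 0, 0, 0.2, 0, 0, 0, -0.05, 0.03, -0.8, 0.2, 0, 0, 0, -0.05, 0.05, -0.8, 0.2, 0, 0, 0, -0.05, 0.05, -0.8, 1, 0, 0, 0, -0.05, 0.05, -0.8, 1, 0, 0, 0, -0.05, 0.05, -0.8, 1, 0, 0, 0, -0.05, 0.05, -0.8, 1])

```text
time: 16.25
tool_pos: [0.5803, -0.0601, 0.0615]
ee_rot: [-3.139, -0.0, -3.067]
wrist_force: [0.1, -3.9, -0.6]
width: 0.0116
finger_force: 30.0
```

Emit:
move_arm(deltas=[0, 0, 0, 0, 0, 0, 1, 0, 0, 0, 0, 0, 0, 1, 0, 0, 0, 0, 0, 0, 1])

```text
time: 16.55
tool_pos: [0.5803, -0.0601, 0.0615]
ee_rot: [-3.139, -0.0, -3.067]
wrist_force: [-0.1, -5.3, -0.8]
width: 0.012
finger_force: 30.0
```

```bash
python3 -c "
from h import *
rd()"
```

```text
t 16.55 pos [ 0.5803 -0.0601  0.0615] yaw 3.2162 w 0.012 ff 29.999568164348602 F [-0.09 -5.34 -0.83] T [-0.956 -0.065  0.042] q6 -1.844 tau6 0.028
```

Emit:
move_arm(deltas=[0, 0, 0, 0, -0.05, 0, 1, 0, 0, 0, 0, -0.05, 0, 1, 0, 0, 0, 0, -0.05, 0, 1])

```text
time: 16.85
tool_pos: [0.5803, -0.0601, 0.0615]
ee_rot: [-3.14, -0.0, -3.067]
wrist_force: [0.8, -5.5, -1.8]
width: 0.0114
finger_force: 30.0
```

```bash
python3 -c "
from h import *
rd()"
```

```text
t 16.85 pos [ 0.5803 -0.0601  0.0615] yaw 3.2164 w 0.0114 ff 29.999349117279053 F [ 0.82 -5.51 -1.78] T [-1.031 -0.036 -0.008] q6 -1.845 tau6 0.022
```

Emit:
move_arm(deltas=[0, 0, 0.1, 0, 0, 0, 1, 0, 0, 0.2, 0, 0, 0, 1, 0, 0, 0.3, 0, 0, 0, 1, 0, 0, 0.4, 0, 0, 0, 1, 0, 0, 0.5, 0, 0, 0, 1, 0, 0, 0.6, 0, 0, 0, 1, 0, 0, 0.6, 0, 0, 0, 1, 0, 0, 0.6, 0, 0, 0, 1])

```text
time: 17.65
tool_pos: [0.5805, -0.0593, 0.0615]
ee_rot: [-3.142, 0.0, 2.618]
wrist_force: [1.5, -3.4, -1.8]
width: 0.0115
finger_force: 30.0
```

```bash
python3 -c "
from h import *
rd()"
```

```text
t 17.65 pos [ 0.5805 -0.0593  0.0615] yaw 2.6185 w 0.0115 ff 30.004603564739227 F [ 1.51 -3.4  -1.76] T [-0.831 -0.219 -0.074] q6 -1.247 tau6 -0.06
```

Emit:
move_arm(deltas=[0, 0, 0.1, 0, 0, 0, 1, 0, 0, 0.2, 0, 0, 0, 1, 0, 0, 0.3, 0, 0, 0, 1, 0, 0, 0.4, 0, 0, 0, 1, 0, 0, 0.5, 0, 0, 0, 1, 0, 0, 0.5, 0, 0, 0, 1, 0, 0, 0.5, 0, 0, 0, 1])

```text
time: 18.35
tool_pos: [0.5809, -0.0588, 0.0615]
ee_rot: [3.14, 0.0, 2.12]
wrist_force: [3.4, -2.4, -3.5]
width: 0.0119
finger_force: 30.0
```

```bash
python3 -c "
from h import *
rd();s=snap('wrist','w8');cv2.imwrite('pics/c4.png',s['image'][:,:,::-1])"
```

```text
t 18.35 pos [ 0.5809 -0.0588  0.0615] yaw 2.1196 w 0.0119 ff 30.00042825937271 F [ 3.4  -2.36 -3.5 ] T [-0.629 -0.635 -0.013] q6 -0.747 tau6 -0.02
```

View pics/c4.png

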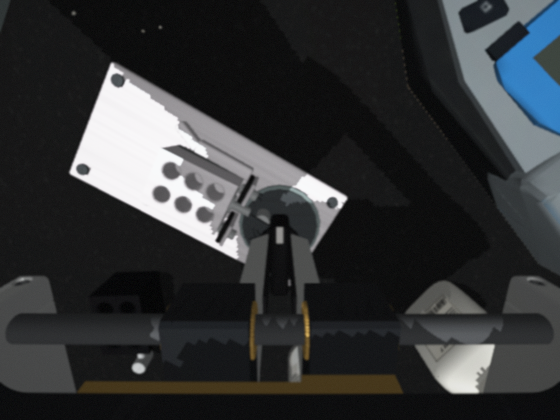

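The picture shows the handle turned with the gripper and the jaw coming round the stud head at (262,215). The block is still straight. I'm continuing in small steps and reading the torque after each.

Emit:
move_arm(deltas=[0, 0, 0.05, 0, 0, 0, 1, 0, 0, 0.1, 0, 0, 0, 1, 0, 0, 0.1, 0, 0, 0, 1, 0, 0, 0.1, 0, 0, 0, 1])

```text
time: 18.8
tool_pos: [0.581, -0.0588, 0.0616]
ee_rot: [3.14, 0.0, 2.019]
wrist_force: [3.9, -2.0, -3.9]
width: 0.0118
finger_force: 30.0
```

```bash
python3 -c "
from h import *
rd();s=pickle.load(open('top0.pkl','rb'));P=cloud(s);print(np.median(P[116:122,204:210].reshape(-1,3),0))"
```

```text
t 18.8 pos [ 0.581  -0.0588  0.0616] yaw 2.019 w 0.0118 ff 30.000896751880646 F [ 3.9  -2.02 -3.9 ] T [-0.568 -0.736  0.032] q6 -0.647 tau6 0.053
[ 0.74688915 -0.05685789  0.10919609]
```

Emit:
move_arm(deltas=[0, 0, 0.05, 0, 0, 0, 1, 0, 0, 0.1, 0, 0, 0, 1, 0, 0, 0.1, 0, 0, 0, 1, 0, 0, 0.1, 0, 0, 0, 1])

```text
time: 19.2
tool_pos: [0.5811, -0.0587, 0.0615]
ee_rot: [3.14, -0.0, 1.919]
wrist_force: [3.9, -3.6, -4.5]
width: 0.0117
finger_force: 30.0
```

```bash
python3 -c "
from h import *
rd()"
```

```text
t 19.2 pos [ 0.5811 -0.0587  0.0615] yaw 1.919 w 0.0117 ff 30.001221299171448 F [ 3.93 -3.57 -4.49] T [-0.593 -0.757  0.065] q6 -0.547 tau6 0.054
```

Emit:
move_arm(deltas=[0, 0, 0.04, 0, 0, 0, 1, 0, 0, 0.08, 0, 0, 0, 1, 0, 0, 0.08, 0, 0, 0, 1, 0, 0, 0.08, 0, 0, 0, 1])

```text
time: 19.6
tool_pos: [0.5813, -0.0587, 0.0616]
ee_rot: [3.139, -0.0, 1.839]
wrist_force: [5.1, -2.9, -4.2]
width: 0.0118
finger_force: 30.0
```

```bash
python3 -c "
from h import *
rd()"
```

```text
t 19.6 pos [ 0.5813 -0.0587  0.0616] yaw 1.8391 w 0.0118 ff 30.00490128993988 F [ 5.09 -2.86 -4.19] T [-0.572 -0.781  0.078] q6 -0.467 tau6 0.092
```

Emit:
move_arm(deltas=[0, 0, 0.04, 0, 0, 0, 1, 0, 0, 0.08, 0, 0, 0, 1, 0, 0, 0.08, 0, 0, 0, 1, 0, 0, 0.08, 0, 0, 0, 1])

```text
time: 20.0
tool_pos: [0.5814, -0.0587, 0.0615]
ee_rot: [3.139, -0.0, 1.759]
wrist_force: [5.1, -2.5, -4.4]
width: 0.0121
finger_force: 30.0
```

```bash
python3 -c "
from h import *
rd()"
```

```text
t 20.0 pos [ 0.5814 -0.0587  0.0615] yaw 1.7592 w 0.0121 ff 30.006389915943146 F [ 5.11 -2.5  -4.38] T [-0.547 -0.77   0.128] q6 -0.387 tau6 0.103
```

Emit:
move_arm(deltas=[0, 0, 0, 0, 0, 0, 1, 0, 0, 0, 0, 0, 0, 1, 0, 0, 0, 0, 0, 0, 1, 0, 0, 0, 0, 0, 0, 1])

```text
time: 20.4
tool_pos: [0.5814, -0.0587, 0.0615]
ee_rot: [3.139, -0.0, 1.759]
wrist_force: [5.6, -2.8, -4.5]
width: 0.0117
finger_force: 30.0
```

```bash
python3 -c "
from h import *
rd()
s=snap('wrist','w9');P=cloud(s);Z=P[...,2];m=(Z>.0455)&(Z<.0505)&(abs(P[...,0]-.51)<.04)&(abs(P[...,1]+.062)<.03)&(s['depth']>0)
D=P[m]-[.5802,-.0597,0];x=D[:,0]*np.cos(.028)+D[:,1]*np.sin(.028);y=-D[:,0]*np.sin(.028)+D[:,1]*np.cos(.028)
print(m.sum(),np.percentile(x,[1,5,95,99]).round(4),np.percentile(y,[1,99]).round(4))
"
```

```text
t 20.4 pos [ 0.5814 -0.0587  0.0615] yaw 1.7592 w 0.0117 ff 30.006448924541473 F [ 5.62 -2.79 -4.46] T [-0.448 -0.844  0.123] q6 -0.387 tau6 0.099
3226 [-0.0954 -0.0937 -0.0413 -0.0396] [-0.0204  0.0204]
```

Emit:
move_arm(deltas=[0, 0, 0.05, 0, 0, 0, 1, 0, 0, 0.05, 0, 0, 0, 1, 0, 0, 0.05, 0, 0, 0, 1, 0, 0, 0.05, 0, 0, 0, 1])

```text
time: 20.85
tool_pos: [0.5814, -0.0587, 0.0616]
ee_rot: [3.139, -0.0, 1.709]
wrist_force: [5.7, -3.0, -4.7]
width: 0.0116
finger_force: 30.0
```

```bash
python3 -c "
from h import *
rd()"
```

```text
t 20.85 pos [ 0.5814 -0.0587  0.0616] yaw 1.7094 w 0.0116 ff 30.01543700695038 F [ 5.66 -3.02 -4.67] T [-0.562 -0.863  0.173] q6 -0.337 tau6 0.155
```

Torque is now rising at about 1 N m/rad and the block face is within about 0.5 mm of the stop, so the block has made contact. Next are small steps.

Emit:
move_arm(deltas=[0, 0, 0.04, 0, 0, 0, 1, 0, 0, 0.04, 0, 0, 0, 1, 0, 0, 0.04, 0, 0, 0, 1, 0, 0, 0.04, 0, 0, 0, 1])

```text
time: 21.25
tool_pos: [0.5814, -0.0587, 0.0615]
ee_rot: [3.139, -0.0, 1.67]
wrist_force: [6.2, -2.2, -4.2]
width: 0.0117
finger_force: 30.0
```

```bash
python3 -c "
from h import *
rd();s=snap('wrist','w10');rd()"
```

```text
t 21.25 pos [ 0.5814 -0.0587  0.0615] yaw 1.6696 w 0.0117 ff 30.048381686210632 F [ 6.2  -2.22 -4.19] T [-0.525 -0.834  0.238] q6 -0.297 tau6 0.26
t 21.3 pos [ 0.5814 -0.0587  0.0615] yaw 1.6697 w 0.0118 ff 30.048398673534393 F [ 5.95 -1.89 -4.94] T [-0.525 -0.908  0.271] q6 -0.297 tau6 0.26
```

Emit:
move_arm(deltas=[0, 0, 0.025, 0, 0, 0, 1, 0, 0, 0.025, 0, 0, 0, 1, 0, 0, 0.025, 0, 0, 0, 1, 0, 0, 0.025, 0, 0, 0, 1])

```text
time: 21.7
tool_pos: [0.5815, -0.0587, 0.0615]
ee_rot: [3.139, -0.0, 1.645]
wrist_force: [4.9, -2.5, -5.1]
width: 0.0117
finger_force: 30.1
```

```bash
python3 -c "
from h import *
rd();s=snap('wrist','w11');rd()
P=cloud(s);Z=P[...,2];m=(Z>.0455)&(Z<.0505)&(abs(P[...,0]-.51)<.04)&(abs(P[...,1]+.062)<.03)&(s['depth']>0)
D=P[m]-[.5802,-.0597,0];x=D[:,0]*np.cos(.028)+D[:,1]*np.sin(.028)
print(m.sum(),np.percentile(x,[1,5,95,99]).round(4),cv2.minAreaRect(P[m][:,:2].astype(np.float32)))"
```

```text
t 21.7 pos [ 0.5815 -0.0587  0.0615] yaw 1.6449 w 0.0117 ff 30.10706752538681 F [ 4.93 -2.49 -5.07] T [-0.609 -0.925  0.361] q6 -0.273 tau6 0.336
t 21.75 pos [ 0.5814 -0.0587  0.0615] yaw 1.6449 w 0.0118 ff 30.10700136423111 F [ 5.46 -1.89 -4.44] T [-0.561 -0.883  0.353] q6 -0.273 tau6 0.336
3152 [-0.0951 -0.0932 -0.0409 -0.0389] ((0.5130338668823242, -0.061826176941394806), (0.05698579177260399, 0.04104505106806755), 3.994413375854492)
```

The torque is about 0.26 N m above the baseline, so the cam is snug and the block face is at the stop. I'm opening and lifting away.

Emit:
move_arm(deltas=[0, 0, 0, 0, 0, 0, 0.6, 0, 0, 0, 0, 0, 0, 0.3, 0, 0, 0, 0, 0, 0, 0.3, 0, 0, 0, 0, 0, 0, 0.3, 0, 0, 0, 0, 0, 0, 0.3])

```text
time: 22.25
tool_pos: [0.5802, -0.0588, 0.0618]
ee_rot: [-3.141, -0.0, 1.642]
wrist_force: [-0.7, -0.1, -0.0]
width: 0.0329
finger_force: 0.0
```

Emit:
move_arm(deltas=[0, 0, 0, 0, 0, -1, 0.3, 0, 0, 0, 0, 0, -4, 0.3, 0, 0, 0, 0, 0, -8, 0.3, 0, 0, 0, 0, 0, -12, 0.3, 0, 0, 0, 0, 0, -15, 0.3, 0, 0, 0, 0, 0, -15, 0.3, 0, 0, 0, 0, 0, -15, 0.3])

```text
time: 22.95
tool_pos: [0.5807, -0.0592, 0.2129]
ee_rot: [3.139, 0.001, 1.642]
wrist_force: [-0.0, 0.3, -0.0]
width: 0.0331
finger_force: 0.0
```

Run:
```python
from h import *
rd();s=snap('wrist','w12')
P=cloud(s);Z=P[...,2];ok=s['depth']>0
for a,b,c in((.0455,.0505,.51),(.074,.087,.58)):
    m=(Z>a)&(Z<b)&(abs(P[...,0]-c)<.04)&(abs(P[...,1]+.061)<.03)&ok
    D=P[m]-[.5802,-.0597,0];x=D[:,0]*np.cos(.028)+D[:,1]*np.sin(.028)
    print(m.sum(),np.percentile(x,[1,5,95,99]).round(4),cv2.minAreaRect(P[m][:,:2].astype(np.float32)))
```

```text
t 22.95 pos [ 0.5807 -0.0592  0.2129] yaw 1.6419 w 0.0331 ff 0.0 F [-0.01  0.32 -0.01] T [-0.084  0.077  0.014] q6 -0.27 tau6 0.001
1099 [-0.0947 -0.0931 -0.041  -0.0389] ((0.5132555365562439, -0.06126847490668297), (0.056323807686567307, 0.04014670476317406), 3.6057724952697754)
442 [-0.0051 -0.0036  0.0078  0.0096] ((0.5823802947998047, -0.05894549936056137), (0.01192428357899189, 0.046785060316324234), 6.829013824462891)
```

View pics/w12.png

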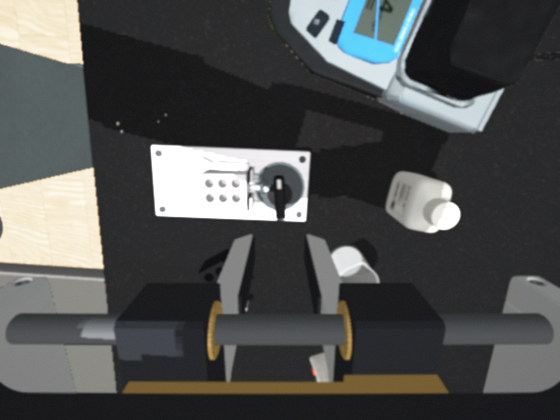

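The final picture shows the block against the stop with the handle swung across at (281,195). The gripper is clear, and the neighbouring objects in view have not moved.

```bash
python3 -c "
from h import *
print(robot.close_job())"
```

```text
the job is handed in; nothing more can be done
None
```

I handed the job in at about 23 s: by my measurements the block is home against the stop with the cam snug (about 0.26 N m above the turning baseline), the gripper is clear and I touched none of the other objects, but the hand-in returned no verdict.

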